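# Pull the blind plug from a microscope stand's post socket

### The job

The microscope stand is about to get its post, so the brass blind plug in the base has to come out. Take the orange-handled puller from its blue holder, screw it clockwise a quarter turn into the slotted plug until it is home, and draw the plug straight up out of its socket. Keep it upright and set it down gently in the white tray with the puller left screwed in, and keep it clear of the specimen jars; leave the jars and the dish on the base as they are.

Things in the scene. Friction and masses are not known exactly. Their poses are not given: they have to be found in the camera images.
- puller: Steel puller rod, upright in the holder at the start; 0.12 kg. Origin on its axis at the lower end, z up along the rod. Cross pin along x, 22 mm tip to tip, 5 mm thick, centred 3 mm up, on a 6 mm shaft; collar 38 mm in diameter from 22 to 28 mm up; neck 10 mm in diameter above it. A half turn about z leaves it the same.
- puller_grip (a point): Centre of the puller's orange flat grip, 64 mm above the puller's origin. The grip is 44 mm long in the puller's x, 12 mm thick in y and 34 mm high (46 to 80 mm above the origin). Axes as the puller.
- plug: Brass square blind plug, 40 x 40 x 32 mm, 0.2 to 0.42 kg, flush in the socket so that only its top shows; it lifts out freely but cannot turn there. Origin at the centre of its underside, z up.
- plug_slot (a point): Centre of the plug's top, 32 mm above its origin. Here is a slot along the plug's x, 26 mm long and 10 mm wide, for the cross pin. Lowered through it, the pin meets a ledge with the puller's origin about 12.3 mm above the plug's origin (collar 2.3 mm above the plug's top). Axes as the plug.
- plug_thread (a point): On the plug's axis, 13 mm above its origin: a steep right-hand thread. Turned clockwise from above, the puller sinks with it, 3 mm between 25 and 80 degrees (held level, it draws the plug up instead); a stop ends the turn at 90 to 105 degrees: pin along the plug's y, puller's origin 10 to 11.5 mm above the plug's. Under 30 degrees of turn it pulls out again.
- base: White microscope stand base, fixed, 180 x 180 x 42 mm. Origin at the centre of its underside, z up.
- socket (a point): Centre of the mouth of the square post socket in the base's top, 42 mm above the table; the socket is 42 x 42 mm, 32 mm deep, 1 mm clear of the plug on each side. Axes as the base.
- holder: Blue block, fixed, 64 x 64 x 30 mm, with a round hole 25 mm in diameter in which the puller stands, its collar resting on the block's top. Origin at the centre of its underside.
- tray: White open tray, fixed, 220 mm (x) by 170 mm (y), 28 mm high, walls 4 mm, floor 4 mm thick. Origin at the centre of its underside. The jars stand at its +x end; the half at -x is empty.
- jar_clear: Greenish glass jar with white cap, 46 mm in diameter, 58 mm high, loose, standing in the tray. Origin at the centre of its underside.
- jar_amber: Amber glass jar with white cap, 46 mm in diameter, 58 mm high, loose, standing in the tray. Origin at the centre of its underside.
- dish: Clear closed specimen dish, 58 mm in diameter, 13 mm high, loose, lying on the base diagonally across from the socket, 110 mm from it. Origin at the centre of its underside.
There are look-alikes about, which are no part of the job. There is more than one size of the puller; the job needs the middle-sized.

How it is judged (in metres and radians):
On the way, in this order (a step that is already met when the one before it is completed fails the run):
1. the puller is screwed home in the plug while the plug is still in its socket (angle between the x axis of puller and the y axis of plug, either way round below 0.45 rad and z of puller in the frame of plug between 0.005 and 0.0125 m and horizontal distance between puller and plug below 0.006 m and z of plug in the frame of base below 0.022 m), for 0.1 s.
2. the plug, on the puller, is drawn straight up clear of its socket (angle between the x axis of puller and the y axis of plug, either way round below 0.45 rad and z of puller in the frame of plug below 0.0125 m and z of plug in the frame of socket above 0.002 m and horizontal distance between plug and socket below 0.03 m and angle between plug's own z axis and vertical below 0.25 rad), for 0.02 s.
At the end, for the whole second after the job is handed in: The plug stands upright (within 0.1 rad) and flat on the tray's floor, inside its walls, its centre at least 45 mm from each jar's centre; the puller is still screwed in (cross pin within 0.45 rad of the plug's y axis, its origin 5 to 12.5 mm above the plug's), upright within 0.2 rad; all at rest (angle between the x axis of puller and the y axis of plug, either way round below 0.45 rad and z of puller in the frame of plug between 0.005 and 0.0125 m and horizontal distance between puller and plug below 0.006 m and x of plug in the frame of tray between -0.095 and 0.07 m and y of plug in the frame of tray between -0.07 and 0.07 m and z of plug in the frame of tray below 0.008 m and angle between plug's own z axis and vertical below 0.1 rad and angle between puller's own z axis and vertical below 0.2 rad and linear speed of plug below 0.02 m/s and linear speed of puller below 0.03 m/s and horizontal distance between plug and jar_clear above 0.045 m and horizontal distance between plug and jar_amber above 0.045 m); the robot touches nothing.
It fails at once if a specimen jar is shifted by more than 20 mm or tipped (distance of any of jar_clear, jar_amber from where it was at the start of the episode above 0.02 m or angle between any of jar_clear, jar_amber's own z axis and vertical above 0.4 rad).
It fails at once if the dish is shifted by more than 20 mm (distance of dish from where it was at the start of the episode above 0.02 m).
It fails at once if the plug is tipped by more than 0.6 rad (angle between plug's own z axis and vertical above 0.6 rad).
It fails at once if the plug is dropped or slammed into the tray (reaching its floor at over 0.4 m/s) (linear speed of plug above 0.4 m/s and z of plug in the frame of tray below 0.02 m and x of plug in the frame of tray between -0.11 and 0.11 m and y of plug in the frame of tray between -0.085 and 0.085 m).
It also fails if it takes over 59 s, if anything falls off the work surface, if the arm or the gripper's body presses on something with over 40 N, if the wrist force passes 120 N, or if a joint passes its speed limit or range.

### The arm

A 6-joint arm with a two-finger parallel gripper is mounted at the origin on the work surface. World frame = base frame: x ahead of the robot, y to its left, z up, the work surface at z = 0. Lengths are in mm, angles in rad, forces in N, time in s.
With the tool pointing down it reaches from about 350 to 975 mm from the base axis. Payload 4.9 kg.
Tool frame: the origin (TCP) lies on the centre line of the jaws, within the pads' length; the fingertips stand 8 mm ahead of it and the grasp point (between the pads) lies 11 mm behind it; z points along the fingers, y is the direction in which the jaws open and shut (so a half turn about z gives the same grasp; the last joint's range is limited). The gripper opens to 85 mm and grips with 20 to 120 N. Pads are 22 mm wide; open, the fingers measure 114 mm over their backs; the gripper's body (76 mm by 85 mm) begins 54 mm behind the grasp point. The pads swing forward as they close: fully open they stand 13 mm farther back than shut.
Start: joints at [1.182, 0.053, 1.613, -0, 1.476, -0.119], TCP at [166.577, 602.373, 239.304] pointing down, gripper open.
Joint ranges: [-3.01, 3.01], [-1.01, 2.22], [0.06, 2.58], [-1.02, 4.17], [0.09, 2.62], [-3.14, 3.14]. Speed limits (rad/s): [2.57, 2.57, 3.14, 3.14, 3.14, 3.14].

### API

Orientations are given as a 3x3 rotation matrix whose columns are the frame's x, y, z axes.
In Python, from rig import sense, eyes, workorder gives the robot as it stands.
- The arm moves only by the shell command python3 -m pendant 'ROWS' [FORCE]. ROWS is JSON, a list of rows, each a list of 5 numbers: the shift along the world's x, y, z in cm, then the turn about the world's z in rad, then the gripper's target within -1 to 1 (shut at 1, half-way at 0, fully open at -1). In form: [[dx, dy, dz, yaw, claw], ...]. A call has 1 to 12 rows; each row shifts and turns the commanded pose from where the row before left it; what a row does not reach is not made up. A row lasts 1/8 s, in which the tool goes at most 62.5 mm and 10.7 degrees, less where a joint would pass 70% of its speed; a pose out of reach is approached as far as the arm can. A call is refused whole if a number of a shift passes 6.25 or a number of a turn 0.188, either way. A call with a gripper value outside its range is refused whole. The fingers move at their own pace and stop on an object; FORCE is the grip in N (left out, the last holds). Time passes only in rows, so rows that do not move let the fingers close. It gives the time, the measured TCP pose, the force and the opening at its end, in the units of the state.
- sense(): the state, without advancing time (a new reading comes with each control period).
- eyes.get_image(name): name is "side" or "top"; returns a dict with "pixels" (480x640x3 uint8, blue, green, red), "range_z" (480x640 float32, mm along the optical axis (not along the pixel's ray), 0 where there is no reading), "fx", "fy", "cx", "cy" (pixels), "camera_from_world" (4x4, takes a point from world to camera coordinates). Camera axes: x right, y up, looking along -z (the intrinsics and any distortion apply to the point x, -y, -z); pixel columns grow to the right and rows downward; lengths in mm; the calibration is good to about 2 mm. A picture is of the moment at which its call begins.
- workorder.sign_off(): hands the job in, once; it reports no verdict.
Trained networks look in a picture, given as the dict that the camera call returned (one of the last four; its "shot" number tells which), for a name from the list of things; names that differ only in an ending like _2 or _b are one class to them, and where a whole thing is asked for, a point or a joint stands for the part that bears it (a point fixed in the world has none). Each returns a list of dicts, best first, with "conf" (0 to 1); they miss things now and then, are a little off and sometimes report something else, mostly with a low value. They report only what shows in the picture. A call takes as long as a camera call. They do not tell look-alikes from the thing itself.
- eyes.recognise(label, picture): "box" ([centre column, centre row, width, height] in pixels, round what is visible of it).
- eyes.outline_of(label, picture): "mask" (480x640 bool, what is visible of it) and "box" ([centre column, centre row, width, height] in pixels, round what is visible of it).
The state is a dict: "time_s": time; "joints": joint angles; "qd": joint speeds; "effort": joint torques, N m; "eef_pos": TCP position; "eef_rot": TCP orientation; "contact_force": force on the tool from outside, world axes, zero at the start; "torque": the same for the moment, N m; "finger_gap": finger opening in mm.
Only numpy, scipy, OpenCV 4.12 (cv2) and the standard library are available. Lean on these libraries where they do the work, as an engineer would, in place of code of your own. Each camera call takes 0.05 s, during which the arm holds its last target. There are 200 camera calls.

## Working session

There is one attempt and no reset: what is moved stays moved. The work goes in short steps, Python scripts to look and compute and a shell command to move; the robot and the scene stay as the last step left them, time stands still between calls to the robot, and variables do not carry over. Pictures are saved under pics/ and viewed, about 8 in all and at most 12, crops included, and the job is handed in when it is done.

```bash
mkdir -p pics; ls
cat > h.py <<'E'
import numpy as np, cv2
from rig import sense, eyes, workorder
def world(im,u,v,z=None):
    """pixel -> world; by depth, or by plane height z"""
    T=np.linalg.inv(im["camera_from_world"]); r=np.array([(u-im["cx"])/im["fx"],-(v-im["cy"])/im["fy"],-1.])
    o=T[:3,3]; d=T[:3,:3]@r
    s=im["range_z"][int(round(v)),int(round(u))] if z is None else (z-o[2])/d[2]
    return o+d*s
def cloud(im):
    v,u=np.mgrid[:480,:640]; s=im["range_z"]
    r=np.stack([(u-im["cx"])/im["fx"]*s,-(v-im["cy"])/im["fy"]*s,-s],-1)
    T=np.linalg.inv(im["camera_from_world"]); return r@T[:3,:3].T+T[:3,3]
E
python3 - <<'E'
from h import *
for n in("top","side"):
    im=eyes.get_image(n); cv2.imwrite(f"pics/{n}0.png",im["pixels"])
    print(n,im["fx"],im["cx"],im["cy"],[k for k in im],np.linalg.inv(im["camera_from_world"])[:3,3].round())
    for l in("puller","puller_grip","plug","base","holder","tray","jar_clear","jar_amber","dish"):
        for d in eyes.recognise(l,im)[:4]:
            b=d["box"]; print(l,round(d["conf"],2),np.round(b),world(im,b[0],b[1]).round())
E
```

```text
pics
top 494.9488806437161 309.8134432213038 243.95189027477443 ['pixels', 'range_z', 'fx', 'fy', 'cx', 'cy', 'camera_from_world', 'shot'] [ 344.   12. 1095.]
puller 0.78 [458. 203.  34.  26.] [ 662. -296.   81.]
puller 0.57 [443. 248.  23.  22.] [ 561. -259.   91.]
puller_grip 0.9 [459. 201.  39.  31.] [ 662. -295.   96.]
puller_grip 0.62 [420. 291.   9.  14.] [ 474. -220.   56.]
plug 0.7 [179. 229.  25.  19.] [588. 297.  62.]
plug 0.69 [334. 273.  24.  20.] [512. -38.  16.]
base 0.59 [317. 263. 101.  96.] [527.  -0.  44.]
base 0.24 [223. 223.  25.  23.] [605. 206.  62.]
holder 0.6 [438. 250.  34.  34.] [ 563. -259.   55.]
tray 0.67 [441. 247.  20.  20.] [ 566. -259.   80.]
tray 0.62 [204. 258.  86. 104.] [536. 252.   6.]
jar_clear 0.61 [181. 226.  26.  21.] [594. 296.  60.]
jar_clear 0.42 [443. 246.  20.  24.] [ 565. -260.   90.]
jar_amber 0.92 [222. 221.  29.  30.] [608. 208.  63.]
jar_amber 0.37 [442. 248.  22.  25.] [ 560. -258.   89.]
side 531.0502466355861 324.970905958306 235.53172848144013 ['pixels', 'range_z', 'fx', 'fy', 'cx', 'cy', 'camera_from_world', 'shot'] [ 552. -599.  705.]
puller 0.97 [340. 405.  40.  46.] [ 571. -273.   63.]
puller 0.88 [273. 377.  21.  29.] [ 478. -228.   47.]
puller 0.73 [415. 418.  40.  71.] [ 657. -313.  116.]
puller_grip 0.76 [340. 402.  35.  42.] [ 571. -273.   70.]
puller_grip 0.68 [414. 416.  43.  75.] [ 656. -310.  114.]
puller_grip 0.62 [273. 378.  20.  26.] [ 479. -230.   45.]
plug 0.78 [303. 277.  28.  30.] [507. -45.  42.]
base 0.61 [323. 269. 125. 110.] [540. -26.  44.]
holder 0.58 [336. 416.  54.  62.] [ 567. -276.   37.]
holder 0.51 [341. 403.  36.  41.] [ 572. -273.   67.]
tray 0.72 [332. 179. 117.  67.] [546. 253.   7.]
jar_clear 0.95 [356. 153.  25.  39.] [594. 289.  48.]
jar_clear 0.25 [331. 177. 112.  67.] [545. 259.   7.]
jar_amber 0.82 [362. 179.  22.  36.] [605. 196.  56.]
dish 0.82 [342. 230.  34.  26.] [569.  53.  57.]
```

```bash
python3 -c "
import cv2,numpy as np
a=cv2.imread('pics/top0.png');b=cv2.imread('pics/side0.png')
print(a.shape)"
```

```text
(480, 640, 3)
```

View pics/top0.png

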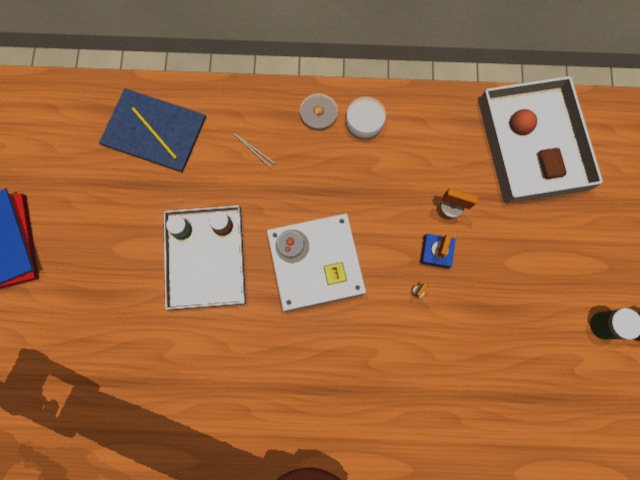

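View pics/side0.png

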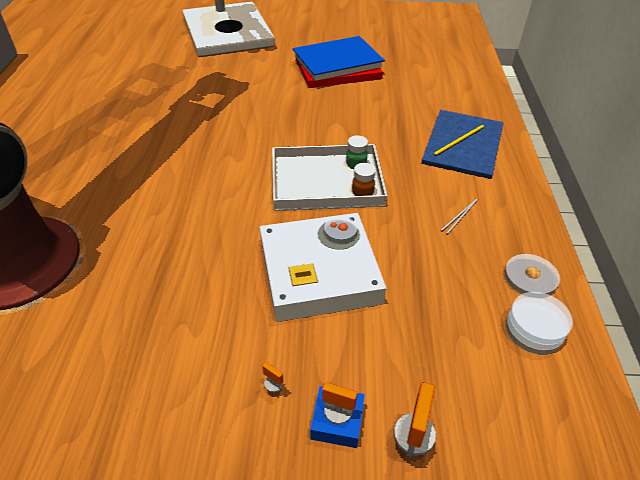

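The top view shows three pullers: small (418,291), in the blue holder (440,247) and large (457,203). The one in the holder fits, being middle-sized and standing in the blue holder. The plug is at (335,273), the dish at (291,245), and the tray at (204,258) with its jars at (180,228) and (222,223).

```bash
cat > meas.py <<'E'
from h import *
def blob(im,C,hsvlo,hsvhi,c,R,zr):
    hsv=cv2.cvtColor(im["pixels"],cv2.COLOR_BGR2HSV); m=cv2.inRange(hsv,hsvlo,hsvhi)>0
    m&=(np.hypot(C[...,0]-c[0],C[...,1]-c[1])<R)&(C[...,2]>zr[0])&(C[...,2]<zr[1]); return m
def rect(P):
    (c,s,a)=cv2.minAreaRect(P[:,:2].astype(np.float32)); 
    if s[0]<s[1]: a+=90;s=s[::-1]
    return np.round(c,1),np.round(s,1),round((a+90)%180-90,1),P[:,2].mean().round(1),len(P)
E
python3 - <<'E'
from meas import *
for n in("top","side"):
    im=eyes.get_image(n);C=cloud(im)
    m=blob(im,C,(5,120,50),(20,255,255),(563,-262),45,(50,140)); print(n,"grip",rect(C[m]), np.percentile(C[m],[2,50,98],axis=0).round(1).tolist())
    t=m&(C[...,2]>np.percentile(C[m][:,2],95)-6); print("  top",rect(C[t]))
    m=blob(im,C,(20,120,60),(35,255,255),(508,-42),40,(30,60)); print(n,"plug",rect(C[m]))
    v,u=np.nonzero(m); W=np.array([world(im,a,b,42) for a,b in zip(u,v)]); print("  plane",rect(W))
    hsv=cv2.cvtColor(im["pixels"],cv2.COLOR_BGR2HSV)
    m=blob(im,C,(100,150,60),(125,255,255),(563,-262),60,(22,38)); print("holder",rect(C[m]))
    m=blob(im,C,(0,0,120),(180,60,255),(530,0),140,(38,47)); print("base",rect(C[m]))
    m=blob(im,C,(0,0,90),(180,70,255),(536,252),170,(22,36)); print("trayrim",rect(C[m]))
    for j in((594,294),(606,205)):
        m=blob(im,C,(0,0,90),(180,90,255),j,35,(50,70)); print("jar",rect(C[m]))
    (u0,v0)=(440,247) if n=="top" else (340,405)
    a=im["pixels"][v0-60:v0+60 if v0<400 else 480,u0-80:u0+90]
    b=im["pixels"][243:303,305:365] if n=="top" else im["pixels"][247:307,273:333]
    cv2.imwrite(f"pics/c_{n}.png",np.hstack([cv2.resize(a,(500,350)),cv2.resize(b,(300,350))]))
a=cv2.vconcat([cv2.resize(cv2.imread(f"pics/c_{n}.png"),(800,300)) for n in("top","side")]); cv2.imwrite("pics/crop1.png",a)
E
```

```text
top grip (array([ 570.3, -266.1]), array([43.9, 13. ]), -15.7, np.float64(82.9), 180) [[548.9, -275.5, 60.6], [567.4, -264.0, 86.5], [590.2, -255.5, 91.1]]
  top (array([ 570.7, -266.4]), array([43. , 12.3]), -16.5, np.float64(88.1), 114)
top plug (array([507.6, -40. ]), array([41.3, 39.5]), -76.9, np.float64(41.7), 294)
  plane (array([507.1, -39.4]), array([39.9, 39.8]), 14.8, np.float64(42.0), 294)
holder (array([ 569.2, -266.7]), array([63. , 62.2]), 81.1, np.float64(30.2), 457)
base (array([533.4,   3.4]), array([179.8, 179.6]), -75.7, np.float64(42.0), 5555)
trayrim (array([537.9, 250.6]), array([219.9, 169.9]), 6.5, np.float64(27.0), 691)
jar (array([598.7, 307.6]), array([40.9, 39.7]), -35.9, np.float64(60.9), 302)
jar (array([611.3, 216.8]), array([40.5, 39.9]), 48.1, np.float64(61.1), 296)
side grip (array([ 568.1, -267. ]), array([44.5, 13.3]), -17.7, np.float64(80.0), 668) [[548.6, -277.5, 58.7], [568.7, -270.3, 84.6], [588.8, -258.8, 90.8]]
  top (array([ 568.2, -266.8]), array([44.5, 12.8]), -17.7, np.float64(88.7), 336)
side plug (array([506.7, -38. ]), array([42., 41.]), -75.9, np.float64(43.4), 406)
  plane (array([506.5, -36.9]), array([40.9, 40.3]), 14.3, np.float64(42.0), 406)
holder (array([ 568.9, -266.6]), array([66.1, 62.6]), 81.8, np.float64(30.8), 1212)
base (array([530.9,   5.2]), array([184.5, 180.5]), -75.7, np.float64(43.7), 7108)
trayrim (array([535.6, 250.8]), array([219.5, 176.7]), 7.0, np.float64(27.4), 858)
jar (array([596.9, 305.8]), array([41.4, 41. ]), 26.7, np.float64(61.9), 261)
jar (array([609.3, 215.6]), array([42.3, 39.4]), 49.3, np.float64(61.8), 309)
```

View pics/crop1.png

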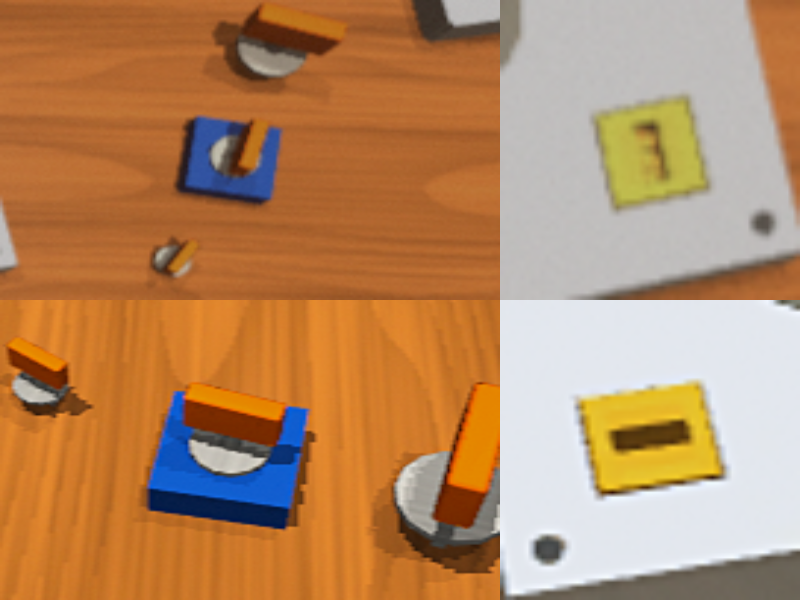

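The crops confirm it: the middle puller stands in the blue holder (grip 44 x 13 mm, top at z = 88), and the plug's slot lies at about +14°.

Run:
```python
from h import *
s=sense(); print(s["time_s"],np.round(s["eef_rot"],3).tolist(),np.round(s["eef_pos"],1),np.round(s["joints"],3),np.round(s["contact_force"],1),s["finger_gap"])
R=np.array(s["eef_rot"]); print("x yaw",np.degrees(np.arctan2(R[1,0],R[0,0])))
```

```text
1.1 [[-0.964, 0.266, -0.0], [0.266, 0.964, -0.0], [0.0, -0.0, -1.0]] [166.6 602.4 239.3] [ 1.182  0.053  1.613  0.     1.476 -0.119] [-0.7 -0.1  1.1] 85.48977328585444
x yaw 164.544244820618
```

```bash
python3 -m pendant '[[2.51,-5.43,0,-0.026,-1],[2.51,-5.43,0,0,-1],[2.51,-5.43,0,0,-1],[2.51,-5.43,0,0,-1],[2.51,-5.43,0,0,-1],[2.51,-5.43,0,0,-1],[2.51,-5.43,0,0,-1],[2.51,-5.43,0,0,-1]]' 40
python3 -m pendant '[[2.51,-5.43,0,0,-1],[2.51,-5.43,0,0,-1],[2.51,-5.43,0,0,-1],[2.51,-5.43,0,0,-1],[2.51,-5.43,0,0,-1],[2.51,-5.43,0,0,-1],[2.51,-5.43,0,0,-1],[2.51,-5.43,0,0,-1],[0,0,0,0,-1]]'
```

```text
time_s: 2.1
eef_pos: [367.9, 166.2, 239.7]
eef_rot: [[-0.957, 0.291, 0.002], [0.291, 0.957, 0.0], [-0.001, 0.001, -1.0]]
contact_force: [1.2, -0.4, -0.1]
finger_gap: 85.7
time_s: 3.22
eef_pos: [568.6, -269.8, 237.9]
eef_rot: [[-0.955, 0.295, -0.002], [0.295, 0.955, 0.0], [0.002, -0.0, -1.0]]
contact_force: [-0.0, 0.1, -1.0]
finger_gap: 85.6
```

```bash
python3 -m pendant '[[0,0.28,-5,0,-1],[0,0,-5,0,-1],[0,0,-4.5,0,-1],[0,0,-3.2,0,-0.3],[0,0,0,0,-0.3]]'
python3 - <<'E'
from meas import *
for n in("top","side"):
    im=eyes.get_image(n);C=cloud(im); cv2.imwrite(f"pics/g_{n}.png",im["pixels"])
a=cv2.resize(cv2.imread("pics/g_top.png")[190:310,360:520],(400,300)); b=cv2.resize(cv2.imread("pics/g_side.png")[330:480,240:440],(400,300))
cv2.imwrite("pics/crop2.png",np.hstack([a,b]))
E
```

```text
time_s: 3.85
eef_pos: [565.8, -261.4, 59.1]
eef_rot: [[-0.957, 0.291, -0.006], [0.291, 0.957, 0.004], [0.007, 0.002, -1.0]]
contact_force: [0.4, 0.4, 0.8]
finger_gap: 55.3
```

View pics/crop2.png

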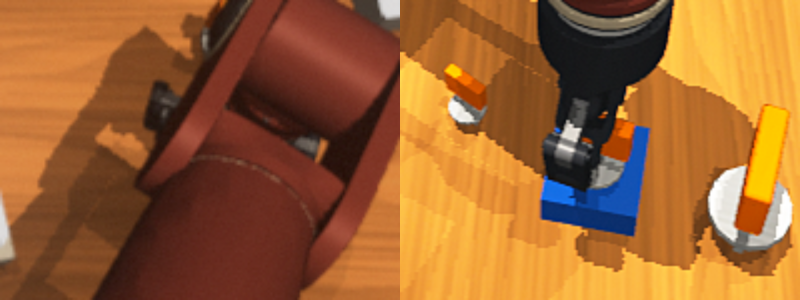

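The open jaws straddle the orange grip (right half of the crop, about (600,150)), a few mm off centre.

```bash
python3 -m pendant '[[0.3,-0.5,0.1,0,-0.3],[0,0,0,0,-0.3]]'; python3 -m pendant '[[0,0,0,0,-0.3]]'
```

```text
time_s: 4.2
eef_pos: [572.7, -269.8, 65.8]
eef_rot: [[-0.956, 0.292, 0.003], [0.292, 0.956, -0.002], [-0.004, -0.001, -1.0]]
contact_force: [-0.2, 0.2, -0.2]
finger_gap: 55.3
time_s: 4.32
eef_pos: [571.7, -269.0, 64.4]
eef_rot: [[-0.957, 0.292, 0.001], [0.292, 0.957, -0.001], [-0.002, -0.0, -1.0]]
contact_force: [-0.2, -0.2, 0.7]
finger_gap: 55.6
```

```bash
python3 -m pendant '[[0,0,0,0,-0.3],[0,0,0,0,-0.3]]'
```

```text
time_s: 4.58
eef_pos: [571.1, -268.6, 63.2]
eef_rot: [[-0.957, 0.292, -0.0], [0.292, 0.957, 0.0], [0.0, 0.0, -1.0]]
contact_force: [0.2, 0.2, -0.8]
finger_gap: 55.0
```

```bash
python3 -m pendant '[[-0.2,0.18,-0.2,0,-0.3],[0,0,0,0,-0.3],[0,0,0,0,-0.3],[0,0,0,0,0.2],[0,0,0,0,0.6],[0,0,0,0,1],[0,0,0,0,1],[0,0,0,0,1],[0,0,0,0,1],[0,0,0,0,1]]' 70
```

```text
time_s: 5.82
eef_pos: [569.3, -266.9, 61.5]
eef_rot: [[-0.957, 0.291, 0.0], [0.291, 0.957, -0.0], [-0.0, -0.0, -1.0]]
contact_force: [1.2, -0.2, 0.9]
finger_gap: 11.3
```

```bash
python3 -m pendant '[[0,0,2.5,0,1],[0,0,4,0,1],[-0.62,2.3,1.5,0.06,1],[-1.12,4.1,0,0.1,1],[-1.12,4.1,0,0.1,1],[-1.12,4.1,0,0.1,1],[-1.12,4.1,0,0.1,1],[-1.13,4.1,0,0.085,1],[0,0,0,0,1],[0,0,0,0,1],[0,0,0,0,1],[0,0,0,0,1]]'
python3 - <<'E'
from meas import *
s=sense();print(np.round(s["eef_pos"],1),s["finger_gap"])
for n in("top","side"):
    im=eyes.get_image(n);C=cloud(im); cv2.imwrite(f"pics/p_{n}.png",im["pixels"])
    m=blob(im,C,(5,120,50),(20,255,255),(507,-38),50,(75,175)); print(n,"grip",m.sum(), rect(C[m]) if m.sum()>5 else"")
    m=blob(im,C,(20,120,60),(35,255,255),(508,-42),40,(30,60)); print("plug",m.sum())
a=cv2.resize(cv2.imread("pics/p_top.png")[200:320,250:410],(400,300)); b=cv2.resize(cv2.imread("pics/p_side.png")[180:330,220:420],(400,300))
cv2.imwrite("pics/crop3.png",np.hstack([a,b]))
E
```

```text
time_s: 7.32
eef_pos: [507.1, -39.6, 141.2]
eef_rot: [[-0.969, -0.245, -0.0], [-0.245, 0.969, -0.0], [0.0, -0.0, -1.0]]
contact_force: [-0.2, 0.4, -0.3]
finger_gap: 10.9
[507.1 -39.6 141.2] 10.853211060429832
top grip 9 (array([492.7, -34.1]), array([29.8,  5.7]), 62.4, np.float64(143.2), 9)
plug 78
side grip 210 (array([505.4, -41.1]), array([41.4, 23.8]), 31.6, np.float64(155.0), 210)
plug 108
```

View pics/crop3.png

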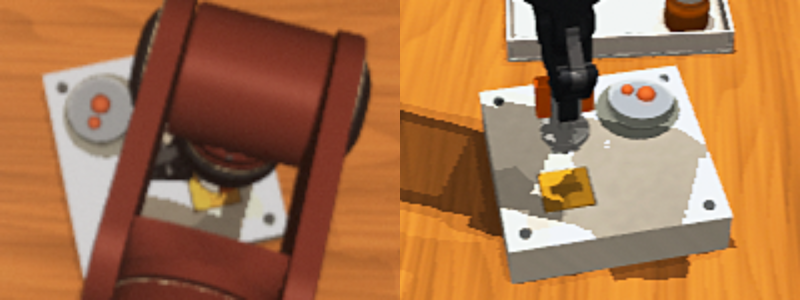

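Run:
```python
from meas import *
s=sense();p=s["eef_pos"];R=np.array(s["eef_rot"]);print(np.round(p,1))
im=eyes.get_image("side");C=cloud(im)
ax=-R[:2,0]; ay=np.array([-ax[1],ax[0]])
m=blob(im,C,(3,120,40),(20,255,255),(507,-38),50,(100,190)); P=C[m]
u=(P[:,:2]-p[:2])@ax; w=(P[:,:2]-p[:2])@ay
print("grip along x",np.percentile(u,[0,1,3,97,99,100]).round(1),"y",np.percentile(w,[1,10,50,90]).round(1),"z",np.percentile(P[:,2],[1,50,99]).round(1))
# collar: low-saturation pts at expected height
m=blob(im,C,(0,0,0),(180,90,255),(507,-38),30,(100,125)); P=C[m]; print("collar n",m.sum(),"z",np.percentile(P[:,2],[1,25,50,75,99]).round(1))
u=(P[:,:2]-p[:2]); print("x",np.percentile(u[:,0],[0,2,50,98,100]).round(1),"y",np.percentile(u[:,1],[0,2,50,98]).round(1))
# plug corners, slot in side view (yellow incl. shaded)
m=blob(im,C,(18,90,30),(35,255,255),(508,-39),35,(30,60));v,uu=np.nonzero(m);W=np.array([world(im,a,b,42) for a,b in zip(uu,v)]);print("plug",rect(W))
```

```text
[507.  -39.4 141.3]
grip along x [-23.1 -23.  -22.4  20.2  20.3  20.5] y [-16.1  -7.2  -5.2   0.6] z [137.  154.9 181. ]
collar n 301 z [112.  116.5 117.4 118.2 123.3]
x [-19.3 -18.2  -0.2  16.   16.7] y [-20.5 -18.6  -6.7   9.3]
plug (array([506.3, -37.6]), array([42.9, 40.3]), -76.1, np.float64(42.0), 459)
```

```bash
python3 -m pendant '[[0,0.09,-2,0,1],[0,0,-2,0,1],[0,0,0,0,1],[0,0,0,0,1],[0,0,-0.5,0,1],[0,0,-0.3,0,1],[0,0,-0.3,0,1],[0,0,0,0,1],[0,0,0,0,1]]'
```

```text
time_s: 8.6
eef_pos: [506.9, -37.9, 90.4]
eef_rot: [[-0.969, -0.247, 0.0], [-0.247, 0.969, -0.0], [-0.0, -0.0, -1.0]]
contact_force: [-0.1, -0.7, -0.7]
finger_gap: 11.1
```

```bash
python3 -m pendant '[[0,0,-0.4,0,1],[0,0,-0.4,0,1],[0,0,-0.2,0,1],[0,0,-0.2,0,1],[0,0,0,0,1],[0,0,0,0,1],[0,0,0,0,1]]'
```

```text
time_s: 9.48
eef_pos: [507.0, -38.0, 78.5]
eef_rot: [[-0.969, -0.247, 0.0], [-0.247, 0.969, -0.0], [-0.0, -0.0, -1.0]]
contact_force: [-0.4, -0.2, -0.9]
finger_gap: 10.9
```

```bash
python3 -m pendant '[[0,0,-0.15,0,1],[0,0,-0.1,0,1],[0,0,0,0,1],[0,0,0,0,1]]';python3 -m pendant '[[0,0,-0.1,0,1],[0,0,0,0,1],[0,0,0,0,1]]'
```

```text
time_s: 9.98
eef_pos: [506.9, -37.9, 75.8]
eef_rot: [[-0.969, -0.247, -0.0], [-0.247, 0.969, 0.0], [0.0, 0.0, -1.0]]
contact_force: [-0.0, 0.2, -1.3]
finger_gap: 11.0
time_s: 10.35
eef_pos: [507.1, -37.9, 75.4]
eef_rot: [[-0.969, -0.247, 0.0], [-0.247, 0.969, -0.0], [-0.0, -0.0, -1.0]]
contact_force: [-2.9, 0.6, 5.8]
finger_gap: 11.3
```

```bash
python3 -m pendant '[[0,0,0,-0.15,1],[0,0,0,-0.15,1],[0,0,0,-0.15,1],[0,0,-0.04,-0.15,1],[0,0,-0.04,-0.15,1],[0,0,0,0,1],[0,0,0,0,1]]' 90
```

```text
time_s: 11.22
eef_pos: [507.8, -38.2, 74.8]
eef_rot: [[-0.878, 0.478, 0.002], [0.478, 0.878, -0.001], [-0.002, 0.001, -1.0]]
contact_force: [1.1, -0.6, 5.4]
finger_gap: 10.9
```

```bash
python3 -m pendant '[[0,0,-0.05,-0.15,1],[0,0,-0.05,-0.15,1],[0,0,-0.05,-0.15,1],[0,0,-0.05,-0.15,1],[0,0,0,-0.15,1],[0,0,0,-0.1,1],[0,0,0,0,1],[0,0,0,0,1]]'
```

```text
time_s: 12.22
eef_pos: [508.0, -38.3, 73.4]
eef_rot: [[-0.22, 0.976, 0.002], [0.976, 0.22, -0.001], [-0.001, 0.002, -1.0]]
contact_force: [-0.6, -0.3, 7.9]
finger_gap: 10.6
```

```bash
python3 -m pendant '[[0,0,0,-0.05,1],[0,0,0,0,1],[0,0,0,0,1]]'; python3 -c "
from rig import sense;s=sense();print(s['torque'],s['joints'])"
```

```text
time_s: 12.6
eef_pos: [508.0, -38.3, 73.5]
eef_rot: [[-0.171, 0.985, 0.002], [0.985, 0.171, -0.001], [-0.001, 0.002, -1.0]]
contact_force: [-0.5, -1.3, 8.7]
finger_gap: 10.9
[-0.01094272  0.21944315 -0.00934654] [-2.21339846e-01 -5.96214806e-02  2.01718171e+00 -3.16285374e-04
  1.18155918e+00 -3.92832191e-01]
```

```bash
python3 -m pendant '[[0,0,0,-0.06,1],[0,0,0,-0.06,1],[0,0,0,0,1],[0,0,0,0,1]]'; python3 -c "
from rig import sense;s=sense();print(s['torque'])"
```

```text
time_s: 13.1
eef_pos: [507.9, -38.4, 73.4]
eef_rot: [[-0.052, 0.999, 0.002], [0.999, 0.052, -0.001], [-0.001, 0.002, -1.0]]
contact_force: [-0.8, -0.7, 8.7]
finger_gap: 10.8
[-0.04109092  0.20502351 -0.03400638]
```

Run:
```python
from meas import *
im=eyes.get_image("side");C=cloud(im)
m=blob(im,C,(3,120,40),(20,255,255),(507,-38),50,(60,120)); print(m.sum(),rect(C[m]))
cv2.imwrite("pics/s4.png",cv2.resize(im["pixels"][200:320,230:390],(640,480)))
```

```text
267 (array([509.9, -41.3]), array([42.7, 24.6]), 78.3, np.float64(94.3), 267)
```

View pics/s4.png

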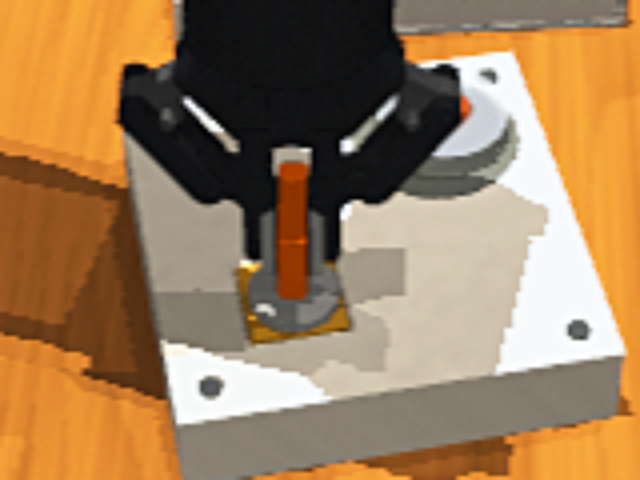

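The side crop shows the puller seated on the brass plug at about (295,305), with the collar close to its top and the grip in line with the jaws. The turn came to about 100°. Now I'll draw it up slowly.

```bash
python3 -m pendant '[[0,0,0.3,0,1],[0,0,0.5,0,1],[0,0,0.5,0,1],[0,0,0.5,0,1],[0,0,0.5,0,1],[0,0,0.5,0,1],[0,0,0.5,0,1],[0,0,0.5,0,1],[0,0,0.5,0,1],[0,0,0.5,0,1],[0,0,0,0,1],[0,0,0,0,1]]'
python3 - <<'E'
from meas import *
im=eyes.get_image("side");C=cloud(im)
m=blob(im,C,(18,90,30),(35,255,255),(508,-39),60,(30,120));print(m.sum(),rect(C[m]),np.percentile(C[m][:,2],[2,98]))
cv2.imwrite("pics/s5.png",cv2.resize(im["pixels"][170:320,220:420],(640,480)))
E
```

```text
time_s: 14.65
eef_pos: [506.7, -37.9, 119.9]
eef_rot: [[-0.05, 0.999, -0.0], [0.999, 0.05, 0.0], [0.0, -0.0, -1.0]]
contact_force: [-0.8, 0.2, -4.6]
finger_gap: 10.9
472 (array([507. , -27.1]), array([71., 45.]), -87.2, np.float64(76.3), 472) [56.26864449 90.52197087]
```

View pics/s5.png

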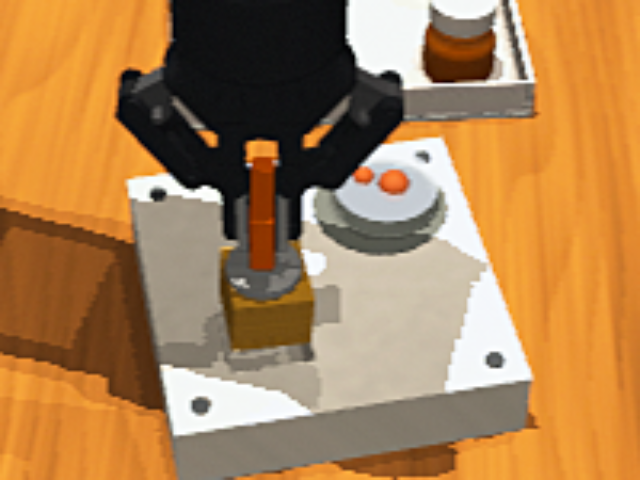

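The plug is out and level, and hangs on the puller (about (265,310) in the crop). Next, raise it and carry it to the tray's empty half.

```bash
python3 -m pendant '[[0,0,1.5,0,1],[0,0,2.2,0,1],[0,1.2,1.3,0,1],[-0.2,2.4,0,0,1],[-0.24,3.6,0,0,1],[-0.24,3.6,0,0,1],[-0.24,3.6,0,0,1],[-0.24,3.6,0,0,1],[-0.24,3.6,0,0,1],[-0.24,3.4,0,0,1],[-0.2,2.2,0,0,1],[-0.2,1.1,0,0,1]]'
python3 -m pendant '[[0,0,0,0,1],[0,0,-1.5,0,1],[0,0,-2.5,0,1],[0,0,-2.5,0,1],[0,0,-1.2,0,1],[0,0,-0.5,0,1],[0,0,0,0,1],[0,0,0,0,1],[0,0,0,0,1]]'
```

```text
time_s: 16.2
eef_pos: [486.0, 246.7, 170.4]
eef_rot: [[-0.052, 0.999, 0.0], [0.999, 0.052, 0.0], [0.0, 0.0, -1.0]]
contact_force: [0.2, -0.6, -3.9]
finger_gap: 11.0
time_s: 17.32
eef_pos: [487.1, 245.3, 89.0]
eef_rot: [[-0.05, 0.999, 0.002], [0.999, 0.05, 0.001], [0.0, 0.002, -1.0]]
contact_force: [-0.2, -0.3, -4.3]
finger_gap: 10.6
```

```bash
python3 -m pendant '[[0,0,-0.5,0,1],[0,0,-0.5,0,1],[0,0,-0.4,0,1],[0,0,-0.3,0,1],[0,0,-0.1,0,1],[0,0,0,0,1],[0,0,0,0,1],[0,0,0,0,1]]'
python3 -m pendant '[[0,0,-0.1,0,1],[0,0,-0.1,0,1],[0,0,0,0,1],[0,0,0,0,1]]'
```

```text
time_s: 18.32
eef_pos: [486.6, 245.1, 70.2]
eef_rot: [[-0.05, 0.999, 0.0], [0.999, 0.05, 0.0], [0.0, 0.0, -1.0]]
contact_force: [1.1, -0.1, -5.0]
finger_gap: 11.1
time_s: 18.82
eef_pos: [487.0, 245.2, 68.6]
eef_rot: [[-0.05, 0.999, 0.001], [0.999, 0.05, 0.0], [0.0, 0.001, -1.0]]
contact_force: [-0.6, -0.5, -2.6]
finger_gap: 10.7
```

```bash
python3 -m pendant '[[0,0,-0.08,0,1],[0,0,-0.08,0,1],[0,0,0,0,1],[0,0,0,0,1]]'
```

```text
time_s: 19.32
eef_pos: [487.0, 245.2, 67.4]
eef_rot: [[-0.05, 0.999, 0.001], [0.999, 0.05, 0.0], [0.0, 0.001, -1.0]]
contact_force: [-2.7, -0.3, 5.5]
finger_gap: 10.8
```

```bash
python3 -m pendant '[[0,0,0,0,0.6],[0,0,0,0,0.4],[0,0,0,0,0],[0,0,0,0,-0.4],[0,0,0,0,-0.4],[0,0,0,0,-0.4],[0,0,2,0,-0.4],[0,0,4,0,-0.4],[0,0,5,0,-0.4],[0,0,5,0,-0.4],[0,0,0,0,-0.4]]'
python3 -m pendant '[[0,-5,2,0,-0.4],[0,-5,0,0,-0.4],[0,-5,0,0,-0.4],[0,-5,0,0,-0.4],[0,-5,0,0,-0.4],[0,0,0,0,-0.4],[0,0,0,0,-0.4]]'
python3 - <<'E'
from meas import *
out=[]
for n,(v0,u0) in(("top",(190,140)),("side",(110,240))):
    im=eyes.get_image(n);C=cloud(im); out.append(cv2.resize(im["pixels"][v0:v0+130,u0:u0+160],(400,325)))
    m=blob(im,C,(3,120,40),(17,255,255),(487,245),50,(40,120)); print(n,"grip",rect(C[m]),np.percentile(C[m],[1,99],axis=0).round(1).tolist())
    m=blob(im,C,(20,90,30),(35,255,255),(487,245),60,(15,60)); print("plug",rect(C[m]),np.percentile(C[m][:,2],[2,50,98]).round(1))
    m2=m&(C[...,2]>32);print("plug top",rect(C[m2]))
    for j in((598,306),(610,216)):
        m=blob(im,C,(0,0,90),(180,90,255),j,35,(50,70)); print("jar",rect(C[m]) if m.any() else 0)
cv2.imwrite("pics/end.png",np.hstack(out))
s=sense();print(s["time_s"],s["contact_force"],s["eef_pos"])
E
```

```text
time_s: 20.7
eef_pos: [489.5, 246.2, 234.4]
eef_rot: [[-0.05, 0.999, 0.012], [0.999, 0.05, 0.004], [0.004, 0.012, -1.0]]
contact_force: [0.1, 0.8, -0.1]
finger_gap: 59.4
time_s: 21.58
eef_pos: [486.3, -4.6, 246.3]
eef_rot: [[-0.05, 0.999, -0.0], [0.999, 0.05, 0.001], [0.001, -0.0, -1.0]]
contact_force: [1.0, 0.3, 0.2]
finger_gap: 60.0
top grip (array([487.5, 243.3]), array([42.4, 11.6]), -85.1, np.float64(86.1), 138) [[481.8, 222.0, 63.2], [494.2, 263.0, 97.7]]
plug (array([487.8, 243.3]), array([39.5, 39.3]), -77.2, np.float64(34.1), 69) [22.9 34.6 39.4]
plug top (array([487.9, 243.4]), array([39.4, 39.2]), 12.1, np.float64(35.5), 56)
jar (array([598.7, 307.7]), array([41.9, 40.1]), 86.1, np.float64(60.8), 306)
jar (array([611.1, 216.4]), array([40.2, 40.1]), 45.2, np.float64(61.0), 300)
side grip (array([478.7, 242.1]), array([46.4, 24.5]), -86.3, np.float64(82.6), 111) [[469.5, 220.2, 40.3], [492.1, 263.2, 97.3]]
plug (array([486. , 243.6]), array([41.7, 39.7]), -79.4, np.float64(38.1), 38) [34.7 38.1 42.2]
plug top (array([486. , 243.6]), array([41.7, 39.7]), -79.4, np.float64(38.1), 38)
jar (array([596. , 306.8]), array([41.1, 40.8]), -72.4, np.float64(61.6), 279)
jar (array([608.7, 215.5]), array([42.4, 39.7]), 64.4, np.float64(61.8), 320)
21.675 [-0.57251566  0.14991952 -0.70427398] [486.35397866  -3.89286035 246.31461935]
```

View pics/end.png

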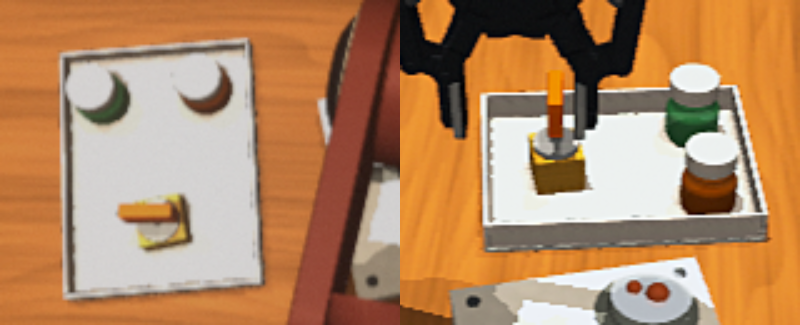

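The plug stands flat in the tray at about (163,220) in the left crop, with the puller upright in it. The jars and dish are in place, and the gripper is clear.

```bash
python3 -c "
from rig import workorder;print(workorder.sign_off())"
```

```text
the job is handed in; nothing more can be done
None
```

The plug is out of its socket and standing in the tray's empty half with the puller still screwed in. I handed the job in at about 21.7 s of the 59 s allowed; sign-off reports no verdict.

**What I did:** I took the middle-sized puller from the blue holder and lowered it through the slot to the ledge. I turned it about 100° clockwise, and it sank about 2 mm. Then I drew the plug straight up, carried it over and set it down with about 5 N of contact.

**Last checks (final pictures):**
- **Plug:** it is level at about (487, 244) mm, in the half of the tray away from the jars and about 125 mm from each.
- **Puller:** it is upright, about 0.13 rad from the plug's y axis. Its origin is about 10.6 mm above the plug's, judged against the grip's height in the holder.
- **Jars:** they measure within 1 mm of where they started.
- **Dish:** it looks unmoved in the pictures; I did not measure it.
- **Gripper:** it is clear of everything.

**What disagreed or was not confirmed:**
- The two cameras differed by about 2 mm on positions, within the slot's clearance.
- I never felt a clear torque at the thread's end stop. I judged it home from the turn, the sink, and the plug coming up with the puller.

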